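# Find the stamped tray and push it to the dispatch line

### The job

One of the two plywood trays on this glass workshop's bench carries a dispatch stamp on its underside. Without gripping or lifting anything, press the top of the tray's steel hoop handle down with the fingertips, nearly to the bench, so that the tray tips up towards the robot and its underside shows, and let it back down flat: first the tray on the robot's left, then the one on its right. Then push the stamped tray sideways along the bench until its middle is over the white tape of the dispatch line and it stands square to the tape; leave the other tray where it was and disturb nothing else.

Things in the scene. Friction and masses are not known exactly. Their poses are not given: they have to be found in the camera images.
- tray_a: One of two outwardly identical shallow open plywood trays, empty, about 0.25 kg: 160 mm along its x, 120 mm along its y, walls 40 mm tall and 7 mm thick, inner floor 11 mm up, on two 5 mm skids along x. Origin: centre of its underside, on the bench; x points from its handle end to the opposite end (roughly away from the robot), y to its left, z up. A steel hoop handle stands up from the end that faces the robot.
- tray_b: The other of two outwardly identical shallow open plywood trays, empty, about 0.25 kg: 160 mm along its x, 120 mm along its y, walls 40 mm tall and 7 mm thick, inner floor 11 mm up, on two 5 mm skids along x. Origin: centre of its underside, on the bench; x points from its handle end to the opposite end (roughly away from the robot), y to its left, z up. A steel hoop handle stands up from the end that faces the robot.
- stamp (a point): middle of the dark inked stamp (a ring 89 mm across with a cross in it) on the underside of one of the two trays, at the middle of that underside, 4.5 mm above the tray's origin; the other tray's underside is bare. From outside it is hidden until that tray is tipped
- dispatch_line: the dispatch line: a straight strip of white tape flat on the bench (it adds no height), 500 mm long along its x and 50 mm wide along its y, between the two trays, running away from the robot; origin at its middle
- tray_a_heel (a point): middle of the lower edge of tray_a on its handle side (80 mm from its origin along -x), at bench height: pressing the hoop's top bar down, with some 7 to 12 N at first and then less, tips the tray towards the robot about this edge, which stays on the bench. The bar meets the bench at about 74 degrees of tip; let up from there or less, the tray falls back flat by its own weight
- tray_a_bar (a point): middle of the axis of the top bar of tray_a's hoop handle (104 mm from its origin along -x, 105 mm up, so 24 mm outside the end wall): a round steel bar 10 mm thick and 90 mm long, along the tray's y, with a leg at each end; it is rigid with the tray and turns with it
- tray_b_heel (a point): middle of the lower edge of tray_b on its handle side (80 mm from its origin along -x), at bench height: pressing the hoop's top bar down, with some 7 to 12 N at first and then less, tips the tray towards the robot about this edge, which stays on the bench. The bar meets the bench at about 74 degrees of tip; let up from there or less, the tray falls back flat by its own weight
- tray_b_bar (a point): middle of the axis of the top bar of tray_b's hoop handle (104 mm from its origin along -x, 105 mm up, so 24 mm outside the end wall): a round steel bar 10 mm thick and 90 mm long, along the tray's y, with a leg at each end; it is rigid with the tray and turns with it
- torch: not to be disturbed: hand torch standing upright: aluminium body on a round black foot, 72 mm across, 163 mm tall; origin under its foot
- gel_bottle: not to be disturbed: clear round bottle with a white nozzle cap, 54 mm across, 170 mm tall; origin under its centre
- bead_jar: not to be disturbed: clear jar with an aluminium lid, 60 mm across, 75 mm tall; origin under its centre
- small_pliers: not to be disturbed: pliers lying flat, blue handles, 160 mm long, 18 mm high; origin near their middle, on the bench
- long_cutters: not to be disturbed: long-handled cutters lying flat, red handles, 210 mm long, 18 mm high; origin near their middle, on the bench
- powder_dish: not to be disturbed: shallow round black dish, 76 mm across, 22 mm high; origin under its centre
- carton: not to be disturbed: closed white card box 100 x 100 x 60 mm standing across the far end of the tape; origin under its centre
Things that resemble listed ones, but are neither listed nor needed, are in the scene too. What is shaped like the tray_b but yellow is not meant.

How it is judged:
On the way, in this order (a step that is already met when the one before it is completed fails the run):
1. the left-hand tray is tipped by more than 60 degrees, before the right-hand one (((world y of tray_a above 0.1 m and angle between tray_a's own z axis and vertical above 1.05 rad) or (world y of tray_b above 0.1 m and angle between tray_b's own z axis and vertical above 1.05 rad)) and ((world y of tray_a below -0.1 m and (angle between tray_a's own z axis and vertical below 0.06 rad and height (world z) of tray_a below 0.006 m)) or (world y of tray_b below -0.1 m and (angle between tray_b's own z axis and vertical below 0.06 rad and height (world z) of tray_b below 0.006 m)))), for 0.2 s.
2. the left-hand tray stands flat again (((world y of tray_a above 0.1 m and (angle between tray_a's own z axis and vertical below 0.06 rad and height (world z) of tray_a below 0.006 m)) or (world y of tray_b above 0.1 m and (angle between tray_b's own z axis and vertical below 0.06 rad and height (world z) of tray_b below 0.006 m)))), for 0.2 s.
3. the right-hand tray is tipped by more than 60 degrees, the left-hand one standing flat (((world y of tray_a below -0.1 m and angle between tray_a's own z axis and vertical above 1.05 rad) or (world y of tray_b below -0.1 m and angle between tray_b's own z axis and vertical above 1.05 rad)) and ((world y of tray_a above 0.1 m and (angle between tray_a's own z axis and vertical below 0.06 rad and height (world z) of tray_a below 0.006 m)) or (world y of tray_b above 0.1 m and (angle between tray_b's own z axis and vertical below 0.06 rad and height (world z) of tray_b below 0.006 m)))), for 0.2 s.
4. the right-hand tray stands flat again (((world y of tray_a below -0.1 m and (angle between tray_a's own z axis and vertical below 0.06 rad and height (world z) of tray_a below 0.006 m)) or (world y of tray_b below -0.1 m and (angle between tray_b's own z axis and vertical below 0.06 rad and height (world z) of tray_b below 0.006 m)))), for 0.2 s.
At the end, for the whole second after the job is handed in: The stamped tray (tray_a) stands flat, its middle over the tape (within 25 mm of the tape's middle line and 160 mm of its midpoint along it), square to it within 14 degrees; the other tray stands flat within 60 mm of where it began; both at rest (y of tray_a in the frame of dispatch_line between -0.025 and 0.025 m and x of tray_a in the frame of dispatch_line between -0.16 and 0.16 m and angle between the x axis of tray_a and the x axis of dispatch_line, either way round below 0.25 rad and angle between each of tray_a, tray_b's own z axis and vertical below 0.06 rad and height (world z) of each of tray_a, tray_b below 0.006 m and distance of tray_b from where it was at the start of the episode below 0.06 m and linear speed of each of tray_a, tray_b below 0.01 m/s); the robot touches nothing.
It fails at once if a tray is lifted or turned right over (the lower edge on its handle side more than 25 mm off the bench) (height (world z) of any of tray_a_heel, tray_b_heel above 0.025 m).
It fails at once if a tray is tipped by more than 80 degrees (angle between any of tray_a, tray_b's own z axis and vertical above 1.4 rad).
It fails at once if one of the other things is moved by more than 30 mm (distance of any of torch, gel_bottle, bead_jar, small_pliers, long_cutters, powder_dish, carton from where it was at the start of the episode above 0.03 m).
It also fails if it takes over 72 s, if anything falls off the work surface, if the arm or the gripper's body presses on something with over 40 N, if the wrist force passes 120 N, or if a joint passes its speed limit or range.

### The arm

A 7-joint arm with a two-finger parallel gripper is mounted at the origin on the work surface. World frame = base frame: x ahead of the robot, y to its left, z up, the work surface at z = 0. Lengths are in m, angles in rad, forces in N, time in s.
With the tool pointing down it reaches from about 0.4 to 0.875 m from the base axis. Payload 19.3 kg.
Tool frame: the origin (TCP) lies midway between the tips of the shut fingers; the grasp point (between the pads) lies 19 mm behind it; z points along the fingers, y is the line along which they close (so a half turn about z gives the same grasp; the last joint's range is limited). The gripper opens to 85 mm and grips with 20 to 120 N. Pads are 22 mm wide; open, the fingers measure 114 mm over their backs; the gripper's body (76 mm by 85 mm) begins 54 mm behind the grasp point. The pads swing forward as they close: fully open they stand 13 mm farther back than shut.
Start: joints at [1.218, 0.521, -0.036, 1.599, 0.021, 1.021, -0.113], TCP at [0.174, -0.6, 0.231] pointing down, gripper open.
Joint ranges: [-2.91, 2.91], [-0.3, 2.13], [-1.5, 1.42], [0.17, 2.43], [-1.26, 4.41], [0.16, 1.93], [-2.52, 2.52]. Speed limits (rad/s): [1.89, 1.89, 2.39, 2.39, 3.01, 3.01, 3.01].

### API

Orientations are given as [roll, pitch, yaw] about the fixed x, y, z axes, in that order (R = Rz(yaw) Ry(pitch) Rx(roll)).
In Python, from workcell import * gives the robot as it stands. The module is installed in compiled form; this text tells all that it offers.
- The arm moves only by the tool play_rows, never from a script. Its argument "deltas" is a list of rows, each a list of 7 numbers: the shift along the tool's x, y, z in units of 500 mm (1.0 is 500 mm), then the turn, a rotation vector about the tool's x, y, z in units of 120 degrees (1.0 is 120 degrees), then the closure, from 0 (fully open) to 1 (shut). A call has 1 to 10 rows; each row is the pose to reach, as a shift and turn from the pose commanded when the call began, along the tool's axes at that moment; what a row does not reach only later rows make up. A row lasts 1/10 s, in which the tool goes at most 50 mm and 8.59 degrees, less where a joint would pass 70% of its speed; a pose out of reach is approached as far as the arm can. A call with a number of a shift or a turn outside -1 to 1 is refused whole. A call with a gripper value outside its range is refused whole. The fingers move at their own pace and stop on an object; "newtons" is the grip in N (left out, the last holds). Time passes only in rows, so rows that repeat a pose let the fingers close. It gives the time, the measured TCP pose, the force, the opening and the grip force at its end, in the units of the state.
- observe(): the state, without advancing time (a new reading comes with each control period).
- grab_frame(name): name is "scene" or "top" or "wrist"; returns the picture (480x640x3 uint8, red, green, blue); there is no depth.
- get_calibration(name): a dict with "fovy" (degrees; the focal length in pixels is half the picture's height over the tangent of half this angle, whatever the lens; pixels are square), "cx", "cy" (the principal point, pixels), "xyz" and "rotation" of the camera in the world. Camera axes: x right, y down, z forward; pixel columns grow to the right and rows downward; lengths in m; the calibration is good to about 2 mm. A picture is of the moment at which its call begins: read the wrist's pose just before it. get_calibration takes no time and is no camera call; for the wrist camera it gives the pose at the moment of the call.
- job_done(): hands the job in; it is judged then, once.
The state is a dict: "clock": time; "qpos": joint angles; "qd": joint speeds; "joint_efforts": joint torques, N m; "position": TCP position; "tool_rot": TCP orientation; "force": force on the tool from outside, world axes, zero at the start; "moment": the same for the moment, N m; "grip_width": finger opening in m; "finger_force": force on a finger pad.
Only numpy, scipy, OpenCV 4.12 (cv2) and the standard library are available. Lean on these libraries where they do the work, as an engineer would, in place of code of your own. Each camera call takes 0.05 s, during which the arm holds its last target. There are 200 camera calls.

## Working session

There is one attempt and no reset: what is moved stays moved. The work goes in short steps, Python scripts to look and compute and a tool call to move; the robot and the scene stay as the last step left them, time stands still between calls to the robot, and variables do not carry over. Pictures are saved under pics/ and viewed, at most 10 in all, crops included, and the job is handed in when it is done.

Besides the shell and the picture viewer there is one more tool, called after "Emit:" in YAML: its name, and indented under it one key for each argument. play_rows: Moves the arm, as the interface text tells. Its arguments: {"type":"object","properties":{"deltas":{"type":"array"},"newtons":{"type":"number"}},"required":["deltas"]}

```bash
mkdir -p pics; python3 - <<'E'
from workcell import *
import cv2,numpy as np
s=observe();print(s)
for n in("top","scene"):
    f=grab_frame(n);cv2.imwrite(f"pics/{n}0.png",f[:,:,::-1]);c=get_calibration(n);print(n,c)
E
```

```text
{'clock': 0.0, 'qpos': array([ 1.21780695,  0.52201904, -0.03632233,  1.59999125,  0.02119453,
        1.0210867 , -0.11272898]), 'qd': array([ 1.57518555e-04, -1.97143225e-03, -5.68603150e-04, -1.30562388e-03,
        4.51146786e-05,  1.73759084e-03,  9.42059826e-04]), 'joint_efforts': array([-1.32354813e-03, -9.27120566e+01,  1.97945438e+00, -3.69924366e+01,
        1.78342400e-02,  8.45323142e-03, -3.00233216e-05]), 'position': array([ 0.17426956, -0.5998712 ,  0.23072865]), 'tool_rot': array([-3.14047574e+00,  7.69768026e-05,  2.82842906e-01]), 'force': array([ 0.04795401,  0.48977873, -0.26547358]), 'moment': array([ 0.00674355, -0.00591159,  0.034244  ]), 'finger_force': 0.0, 'grip_width': 0.08553689863330917}
top {'fovy': 44.54373850953745, 'cx': 319.34575910211987, 'cy': 235.37853333117442, 'xyz': array([ 0.36007855, -0.04903198,  1.50828076]), 'rotation': array([-3.04872063, -0.00777475, -1.57258501])}
scene {'fovy': 55.51784269640104, 'cx': 326.115491617495, 'cy': 242.92718822524935, 'xyz': array([0.89923697, 0.4491999 , 0.98692653]), 'rotation': array([-2.52289393, -0.01334225,  2.48171702])}
```

View pics/top0.png

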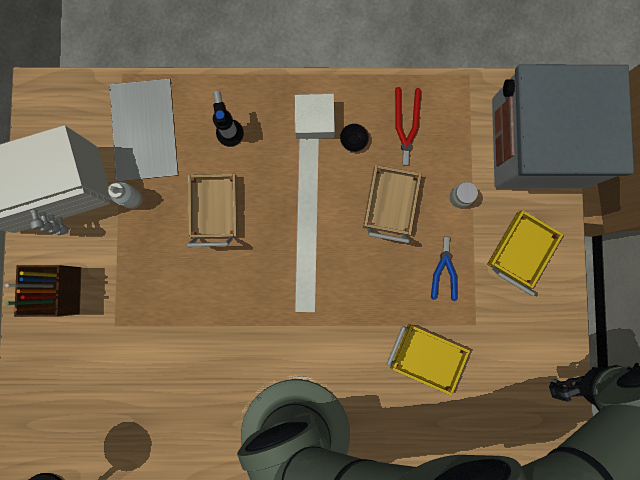

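View pics/scene0.png

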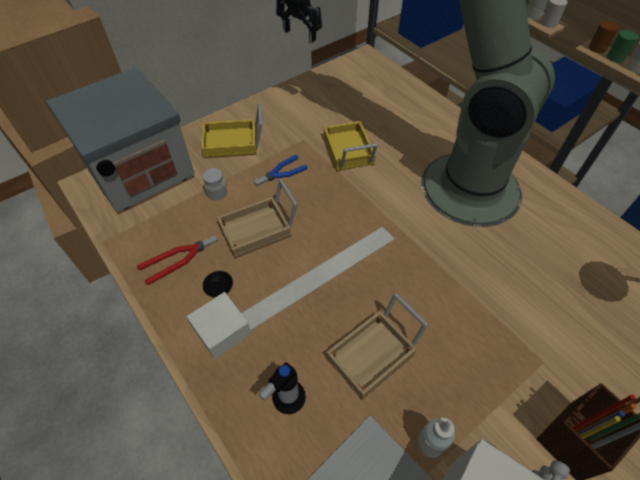

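Top view: plywood trays at about (212,206) on the left and (393,202) on the right, with their hoops at the lower ends (208,243) and (390,238). The tape runs from (308,140) to (305,312). The yellow trays at (430,358) and (526,250) are the look-alikes and are excluded by colour. Both natural-plywood trays, either side of the tape, fit the description.

```bash
cat > h.py <<'E'
from workcell import *
import cv2,numpy as np
from scipy.spatial.transform import Rotation as R
def ray(c,p):
    f=240/np.tan(np.radians(c["fovy"]/2))
    d=np.array([(p[0]-c["cx"])/f,(p[1]-c["cy"])/f,1.])
    return c["xyz"],R.from_euler("xyz",c["rotation"]).as_matrix()@d
def onz(c,p,z):
    o,d=ray(c,p);return (o+d*(z-o[2])/d[2])[:2]
def proj(c,P):
    f=240/np.tan(np.radians(c["fovy"]/2))
    q=R.from_euler("xyz",c["rotation"]).as_matrix().T@(np.array(P)-c["xyz"])
    return [c["cx"]+f*q[0]/q[2],c["cy"]+f*q[1]/q[2]]
def tomove(P,yaw):
    "delta in move units from the present pose to TCP P, tool straight down with yaw"
    s=observe();R0=R.from_euler("xyz",s["tool_rot"])
    R1=R.from_euler("xyz",[np.pi,0,yaw])
    return np.round(np.r_[R0.inv().apply(np.array(P)-s["position"])/.5,np.degrees((R0.inv()*R1).as_rotvec())/120],4)
E
python3 - <<'E'
from h import *
im=cv2.imread("pics/top0.png");c=get_calibration("top");c2=get_calibration("scene")
hsv=cv2.cvtColor(im,cv2.COLOR_BGR2HSV)
for nm,p in dict(mat=(270,220),rimL=(191,205),floorL=(212,205),bar=(210,243),rimR=(370,195),tape=(307,220)).items(): print(nm,hsv[p[1],p[0]])
# tape
m=cv2.inRange(hsv,(0,0,150),(180,50,255));m[:142]=0;m[:,:285]=0;m[:,330:]=0;m[320:]=0
k=cv2.findContours(m,0,2)[0];k=max(k,key=cv2.contourArea);r=cv2.minAreaRect(k)
for q in cv2.boxPoints(r): print("tape",q,onz(c,q,0))
for n,(x,y,w,h) in dict(L=(180,165,65,95),R=(355,155,75,100)).items():
    for lo in (115,130,145):
        m=np.zeros(im.shape[:2],np.uint8);m[y:y+h,x:x+w]=cv2.inRange(hsv,(8,50,lo),(30,150,255))[y:y+h,x:x+w]
        m=cv2.morphologyEx(m,cv2.MORPH_CLOSE,np.ones((7,7)))
        k=max(cv2.findContours(m,0,2)[0],key=cv2.contourArea);b=cv2.boxPoints(cv2.minAreaRect(k))
        W=np.array([onz(c,q,.04) for q in b]);print(n,lo,b.round().tolist(),W.round(3).tolist(),W.mean(0).round(3),np.linalg.norm(np.diff(W,axis=0),axis=1).round(3))
cr=np.hstack([cv2.resize(im[160:255,160:260],(400,380),interpolation=2),cv2.resize(im[155:250,345:445],(400,380),interpolation=2)])
cv2.imwrite("pics/crop1.png",cr)
E
```

```text
mat [ 16 128 133]
rimL [ 17 118  56]
floorL [ 19 105 153]
bar [ 90  13 133]
rimR [ 19 106 168]
tape [ 39  15 174]
tape [294.80496 310.99524] [0.30668296 0.00200496]
tape [298.93814 141.5351 ] [ 0.74786278 -0.00791137]
tape [318.41434 142.01013] [ 0.74660269 -0.05900599]
tape [314.28116 311.47028] [ 0.30537626 -0.04772541]
L 115 [[180.0, 165.0], [244.0, 165.0], [244.0, 259.0], [180.0, 259.0]] [[0.677, 0.293], [0.677, 0.131], [0.438, 0.128], [0.438, 0.288]] [0.557 0.21 ] [0.162 0.239 0.16 ]
L 130 [[180.0, 259.0], [180.0, 165.0], [244.0, 165.0], [244.0, 259.0]] [[0.438, 0.288], [0.677, 0.293], [0.677, 0.131], [0.438, 0.128]] [0.557 0.21 ] [0.239 0.162 0.239]
L 145 [[180.0, 166.0], [244.0, 166.0], [244.0, 257.0], [180.0, 257.0]] [[0.674, 0.293], [0.674, 0.131], [0.443, 0.128], [0.443, 0.288]] [0.558 0.21 ] [0.162 0.232 0.16 ]
R 115 [[355.0, 155.0], [429.0, 155.0], [429.0, 254.0], [355.0, 254.0]] [[0.703, -0.152], [0.703, -0.341], [0.45, -0.336], [0.45, -0.15]] [ 0.576 -0.245] [0.189 0.253 0.186]
R 130 [[355.0, 155.0], [429.0, 155.0], [429.0, 254.0], [355.0, 254.0]] [[0.703, -0.152], [0.703, -0.341], [0.45, -0.336], [0.45, -0.15]] [ 0.576 -0.245] [0.189 0.253 0.186]
R 145 [[363.0, 155.0], [429.0, 155.0], [429.0, 249.0], [363.0, 249.0]] [[0.703, -0.172], [0.703, -0.341], [0.462, -0.336], [0.462, -0.17]] [ 0.582 -0.255] [0.169 0.241 0.166]
```

View pics/crop1.png

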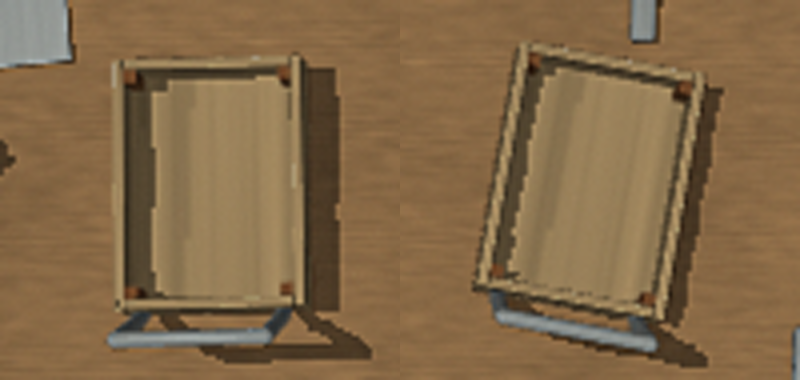

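The crop shows two plain plywood trays with steel hoops at their near ends, so both are the right ones. Left rim corners (full-image px): (188,175.5), (235,173.8), (235.8,236.3), (189.5,238). Right: (375,166), (421.3,173.8), (410,235.5), (363.3,227.5).

```bash
python3 - <<'E'
from h import *
c=get_calibration("top")
D=dict(L=([(188,175.5),(235,173.8),(235.8,236.3),(189.5,238)],[(187,245.3),(227.8,244.5)]),R=([(375,166),(421.3,173.8),(410,235.5),(363.3,227.5)],[(369.3,234),(408.8,241.8)]))
for n,(k,b) in D.items():
    W=np.array([onz(c,q,.04) for q in k]);B=np.array([onz(c,q,.108) for q in b])
    d=W[:2].mean(0)-W[2:].mean(0);e=W[[0,3]].mean(0)-W[[1,2]].mean(0);print(n,W.mean(0).round(3),"yaw",np.degrees(np.arctan2(d[1],d[0])),np.degrees(np.arctan2(-e[0],e[1])),np.linalg.norm(d),np.linalg.norm(e),"bar",B.round(3).tolist(),B.mean(0).round(3),"exp",W.mean(0)-.104*d/np.linalg.norm(d))
E
```

```text
L [0.572 0.21 ] yaw 1.9109581082919993 2.0722562828011513 0.1593213768039363 0.11763238907330412 bar [[0.467, 0.256], [0.469, 0.159]] [0.468 0.208] exp [0.46830856 0.20653181]
R [ 0.585 -0.246] yaw -11.223697290476801 -9.780500541590134 0.1606305207694931 0.11936649840392766 bar [[0.494, -0.18], [0.475, -0.275]] [ 0.484 -0.228] exp [ 0.48322612 -0.22571503]
```

```bash
python3 - <<'E'
from h import *
print(tomove([.45,-.3,.24],0.0))
E
```

```text
[ 6.969e-01 -4.221e-01 -1.800e-02 -5.000e-04  1.000e-04  1.350e-01]
```

Emit:
play_rows:
  deltas:
    - [0.697, -0.422, -0.018, 0, 0, 0.135, 1]
    - [0.697, -0.422, -0.018, 0, 0, 0.135, 1]
    - [0.697, -0.422, -0.018, 0, 0, 0.135, 1]
    - [0.697, -0.422, -0.018, 0, 0, 0.135, 1]
    - [0.697, -0.422, -0.018, 0, 0, 0.135, 1]
    - [0.697, -0.422, -0.018, 0, 0, 0.135, 1]
    - [0.697, -0.422, -0.018, 0, 0, 0.135, 1]
    - [0.697, -0.422, -0.018, 0, 0, 0.135, 1]
    - [0.697, -0.422, -0.018, 0, 0, 0.135, 1]
    - [0.697, -0.422, -0.018, 0, 0, 0.135, 1]

```text
clock: 1.1
position: [0.4511, -0.2989, 0.24]
tool_rot: [-3.141, 0.0, 0.003]
force: [-0.4, -0.6, 0.4]
grip_width: 0.0
finger_force: 0.0
```

Emit:
play_rows:
  deltas:
    - [0.034, -1.0, 0.0, 0, 0, -0.0125, 1]
    - [0.034, -1.0, 0.0, 0, 0, -0.0125, 1]
    - [0.034, -1.0, 0.0, 0, 0, -0.0125, 1]
    - [0.034, -1.0, 0.0, 0, 0, -0.0125, 1]
    - [0.034, -1.0, 0.0, 0, 0, -0.0125, 1]
    - [0.034, -1.0, 0.0, 0, 0, -0.0125, 1]
    - [0.034, -1.0, 0.0, 0, 0, -0.0125, 1]
    - [0.034, -1.0, 0.0, 0, 0, -0.0125, 1]
    - [0.034, -1.0, 0.0, 0, 0, -0.0125, 1]
    - [0.034, -1.0, 0.0, 0, 0, -0.0125, 1]

```text
clock: 2.1
position: [0.4675, 0.1993, 0.2403]
tool_rot: [3.141, -0.0, 0.023]
force: [1.4, -0.6, 0.6]
grip_width: 0.0002
finger_force: 0.0
```

Emit:
play_rows:
  deltas:
    - [0.034, -0.012, 0.1, 0, 0, 0, 1]
    - [0.034, -0.012, 0.15, 0, 0, 0, 1]
    - [0.034, -0.012, 0.2, 0, 0, 0, 1]
    - [0.034, -0.012, 0.2, 0, 0, 0, 1]

```text
clock: 2.5
position: [0.483, 0.2033, 0.1375]
tool_rot: [3.139, 0.005, 0.024]
force: [0.4, -0.5, 0.6]
grip_width: 0.0002
finger_force: 0.0
```

Emit:
play_rows:
  deltas:
    - [-0.034, 0, 0, 0, 0, 0, 1]
    - [-0.034, 0, 0.03, 0, 0, 0, 1]
    - [-0.034, 0, 0.046, 0, 0, 0, 1]
    - [-0.034, 0, 0.046, 0, 0, 0, 1]

```text
clock: 2.9
position: [0.4673, 0.2046, 0.1174]
tool_rot: [3.141, 0.0, 0.025]
force: [0.1, -0.5, 1.3]
grip_width: -0.0
finger_force: 0.0
```

```bash
python3 - <<'E'
from h import *
s=observe();print(s["position"],s["force"])
f=grab_frame("scene")[:,:,::-1];cv2.imwrite("pics/s1.png",cv2.resize(f[240:420,280:480],(800,720))[:600])
E
```

```text
[0.46734617 0.2045545  0.11737493] [ 0.09947775 -0.46413478  1.25266485]
```

View pics/s1.png

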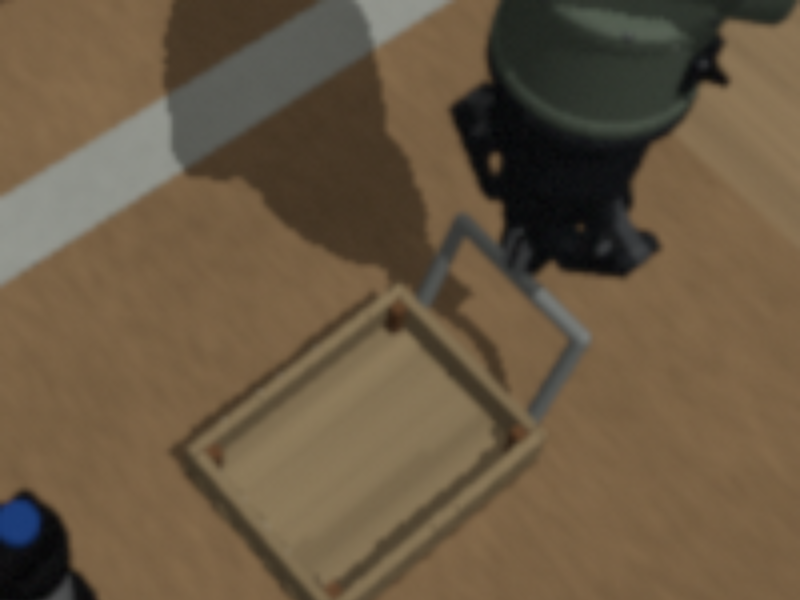

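Emit:
play_rows:
  deltas:
    - [0, 0, 0.014, 0, 0, 0, 1]
    - [-0.018, 0, 0.019, 0, 0, 0, 1]
    - [-0.036, 0, 0.0256, 0, 0, 0, 1]
    - [-0.053, 0, 0.0336, 0, 0, 0, 1]
    - [-0.069, 0, 0.0432, 0, 0, 0, 1]
    - [-0.084, 0, 0.054, 0, 0, 0, 1]
    - [-0.0986, 0, 0.0662, 0, 0, 0, 1]
    - [-0.112, 0, 0.0796, 0, 0, 0, 1]
    - [-0.124, 0, 0.094, 0, 0, 0, 1]
    - [-0.124, 0, 0.094, 0, 0, 0, 1]

```text
clock: 3.95
position: [0.4034, 0.2036, 0.0696]
tool_rot: [3.141, 0.002, 0.027]
force: [-3.0, -0.4, 3.6]
grip_width: 0.0002
finger_force: 1.8
```

```bash
python3 - <<'E'
from h import *
s=observe();print(s["position"],s["force"])
a=grab_frame("scene")[:,:,::-1];b=grab_frame("top")[:,:,::-1]
cv2.imwrite("pics/s2.png",np.hstack([cv2.resize(a[230:410,280:480],(400,360)),cv2.resize(b[150:330,120:320],(400,360))]))
E
```

```text
[0.40344485 0.20360055 0.06956353] [-3.0002886  -0.37417703  3.58683739]
```

View pics/s2.png

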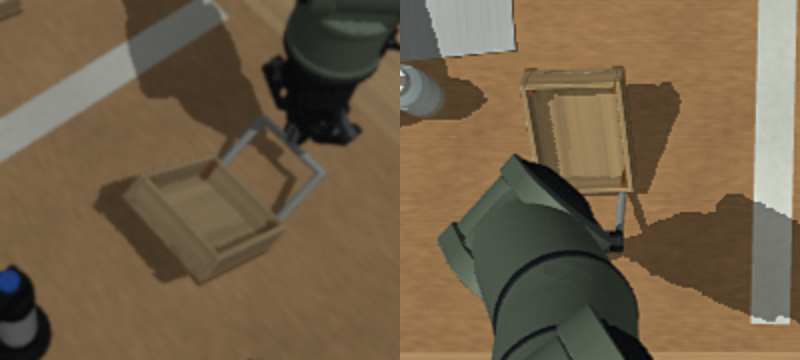

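The tray tips about its heel as planned, with the far wall up and the bar under the fingertips. I'll continue to about 69°.

Emit:
play_rows:
  deltas:
    - [-0.0106, 0, 0.0156, 0, 0, 0, 1]
    - [-0.02, 0, 0.0318, 0, 0, 0, 1]
    - [-0.0278, 0, 0.049, 0, 0, 0, 1]
    - [-0.034, 0, 0.0666, 0, 0, 0, 1]
    - [-0.038, 0, 0.081, 0, 0, 0, 1]
    - [-0.04, 0, 0.092, 0, 0, 0, 1]
    - [-0.041, 0, 0.1, 0, 0, 0, 1]
    - [-0.041, 0, 0.1, 0, 0, 0, 1]
    - [-0.041, 0, 0.1, 0, 0, 0, 1]
    - [-0.041, 0, 0.1, 0, 0, 0, 1]

```text
clock: 5.05
position: [0.3847, 0.2033, 0.0205]
tool_rot: [-3.141, -0.0, 0.026]
force: [-0.9, -0.2, 0.5]
grip_width: 0.0
finger_force: 0.3
```

```bash
python3 - <<'E'
from h import *
s=observe();print(s["position"],s["force"])
a=grab_frame("scene")[:,:,::-1];b=grab_frame("top")[:,:,::-1]
cv2.imwrite("pics/s3.png",np.hstack([cv2.resize(a[230:410,280:480],(400,360)),cv2.resize(b[150:330,120:320],(400,360))]))
E
```

```text
[0.38474616 0.20326114 0.02053129] [-0.94083783 -0.17726081  0.51133206]
```

View pics/s3.png

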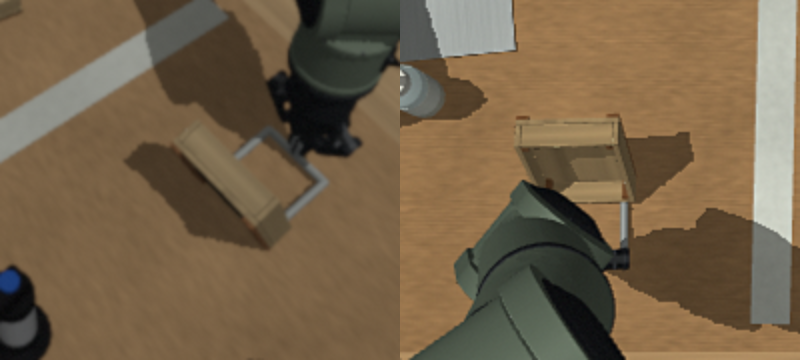

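The left tray stands near 69° and the stamp face is seen almost edge-on in the scene view, so I'll press a little further to see the underside.

Emit:
play_rows:
  deltas:
    - [-0.002, 0, 0.008, 0, 0, 0, 1]
    - [-0.002, 0, 0.014, 0, 0, 0, 1]
    - [-0.002, 0, 0.017, 0, 0, 0, 1]
    - [-0.002, 0, 0.017, 0, 0, 0, 1]

```text
clock: 5.55
position: [0.3833, 0.2032, 0.0115]
tool_rot: [3.141, 0.0, 0.026]
force: [-1.1, 0.5, 1.7]
grip_width: -0.0
finger_force: 0.7
```

```bash
python3 - <<'E'
from h import *
s=observe();print(s["position"],s["force"])
a=grab_frame("scene")[:,:,::-1];cv2.imwrite("pics/s4full.png",a)
# underside at tip 73deg: heel (.492,.207)
t=np.radians(73);c=get_calibration("scene")
for u,v in((0,-.06),(0,.06),(.16,.06),(.16,-.06),(.08,0),(.035,0),(.125,0)):
    print((u,v),np.round(proj(c,[.492+u*np.cos(t)+.0*np.sin(t),.207+v,u*np.sin(t)]),1))
cv2.imwrite("pics/s4.png",cv2.resize(a[270:370,340:440],(600,600),interpolation=2))
E
```

```text
[0.38332674 0.2032118  0.01150406] [-1.10423652  0.50043384  1.66752679]
(0, -0.06) [377.8 316.4]
(0, 0.06) [412.9 354.6]
(0.16, 0.06) [408.8 338.8]
(0.16, -0.06) [368.7 295.8]
(0.08, 0) [391.8 326.5]
(0.035, 0) [393.6 331.5]
(0.125, 0) [389.8 321.2]
```

View pics/s4.png

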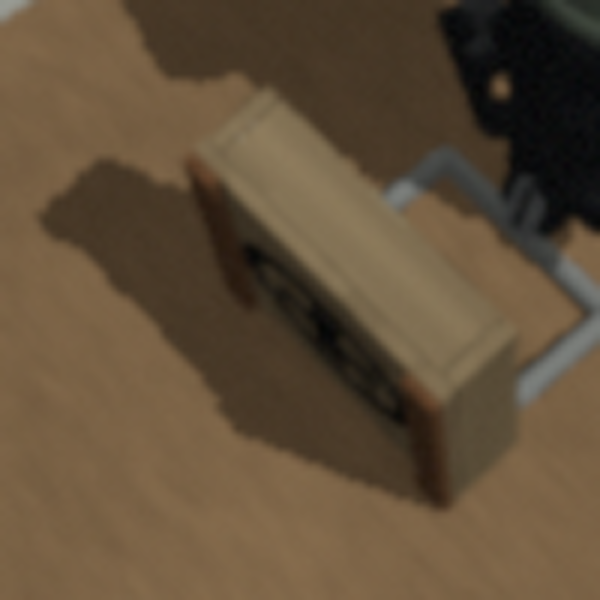

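The picture shows the left tray's underside between the two brown skids. The inked ring with its cross is centred near crop (325,330), full image about (394,325), so the left tray is tray_a. Now I'll let it down along the same arc.

Emit:
play_rows:
  deltas:
    - [0.0036, 0, -0.03, 0, 0, 0, 1]
    - [0.0092, 0, -0.052, 0, 0, 0, 1]
    - [0.0154, 0, -0.07, 0, 0, 0, 1]
    - [0.0232, 0, -0.087, 0, 0, 0, 1]
    - [0.0326, 0, -0.103, 0, 0, 0, 1]
    - [0.0432, 0, -0.119, 0, 0, 0, 1]
    - [0.0552, 0, -0.133, 0, 0, 0, 1]
    - [0.0684, 0, -0.147, 0, 0, 0, 1]
    - [0.0826, 0, -0.159, 0, 0, 0, 1]
    - [0.098, 0, -0.17, 0, 0, 0, 1]

```text
clock: 6.6
position: [0.4332, 0.2045, 0.0973]
tool_rot: [-3.141, -0.0, 0.026]
force: [-0.1, -1.1, 0.8]
grip_width: 0.0002
finger_force: 0.7
```

Emit:
play_rows:
  deltas:
    - [0.0162, 0, -0.0096, 0, 0, 0, 1]
    - [0.0332, 0, -0.0176, 0, 0, 0, 1]
    - [0.0508, 0, -0.0242, 0, 0, 0, 1]
    - [0.069, 0, -0.0292, 0, 0, 0, 1]
    - [0.069, 0, -0.0292, 0, 0, 0, 1]
    - [0.06, 0, -0.1, 0, 0, 0, 1]
    - [0.06, 0, -0.2, 0, 0, 0, 1]
    - [0.06, 0, -0.2, 0, 0, 0, 1]

```text
clock: 7.4
position: [0.4641, 0.2065, 0.2016]
tool_rot: [-3.139, -0.006, 0.026]
force: [0.7, -0.2, -0.8]
grip_width: -0.0
finger_force: 0.0
```

```bash
python3 - <<'E'
from h import *
s=observe();print(s["position"],s["force"])
cv2.imwrite("pics/t5.png",grab_frame("scene")[:,:,::-1])
h=np.radians(-11)
hl=np.array([.585,-.246])-.08*np.array([np.cos(h),np.sin(h)]);b=np.array([.585,-.246])-.104*np.array([np.cos(h),np.sin(h)])
print(hl,b,tomove([*b,.2],h))
E
```

```text
[0.4641259  0.20648176 0.20159685] [ 0.72408443 -0.2271328  -0.82460267]
[ 0.50646983 -0.23073528] [ 0.48291077 -0.22615586] [ 0.0166  0.8647 -0.0031 -0.001  -0.0017  0.1041]
```

Emit:
play_rows:
  deltas:
    - [0.0166, 0.865, 0, 0, 0, 0.104, 1]
    - [0.0166, 0.865, 0, 0, 0, 0.104, 1]
    - [0.0166, 0.865, 0, 0, 0, 0.104, 1]
    - [0.0166, 0.865, 0, 0, 0, 0.104, 1]
    - [0.0166, 0.865, 0, 0, 0, 0.104, 1]
    - [0.0166, 0.865, 0, 0, 0, 0.104, 1]
    - [0.0166, 0.865, 0, 0, 0, 0.104, 1]
    - [0.0166, 0.865, 0, 0, 0, 0.104, 1]
    - [0.0166, 0.865, 0, 0, 0, 0.104, 1]
    - [0.0166, 0.865, 0, 0, 0, 0.104, 1]

```text
clock: 8.45
position: [0.4807, -0.2313, 0.1955]
tool_rot: [3.14, 0.002, -0.197]
force: [0.5, 1.7, -0.2]
grip_width: 0.0003
finger_force: 0.0
```

Emit:
play_rows:
  deltas:
    - [0, 0, 0.06, 0, 0, 0, 1]
    - [0, 0, 0.11, 0, 0, 0, 1]
    - [0, 0, 0.15, 0, 0, 0, 1]
    - [0, 0, 0.166, 0, 0, 0, 1]
    - [0, 0, 0.166, 0, 0, 0, 1]

```text
clock: 8.95
position: [0.4814, -0.2262, 0.1126]
tool_rot: [-3.141, 0.003, -0.191]
force: [-0.3, -0.2, -0.1]
grip_width: 0.0003
finger_force: 0.0
```

```bash
python3 - <<'E'
from h import *
s=observe();print(s["position"],s["force"],tomove([.483,-.226,.117],np.radians(-11)))
a=grab_frame("scene")[:,:,::-1]
cv2.imwrite("pics/s6.png",np.hstack([cv2.resize(a[150:300,200:350],(400,400)),cv2.resize(a[270:420,310:460],(400,400))]))
E
```

```text
[ 0.48141845 -0.22617707  0.11263343] [-0.25360966 -0.15836518 -0.10952968] [ 0.003  -0.001  -0.0087 -0.0002  0.0012  0.0004]
```

View pics/s6.png

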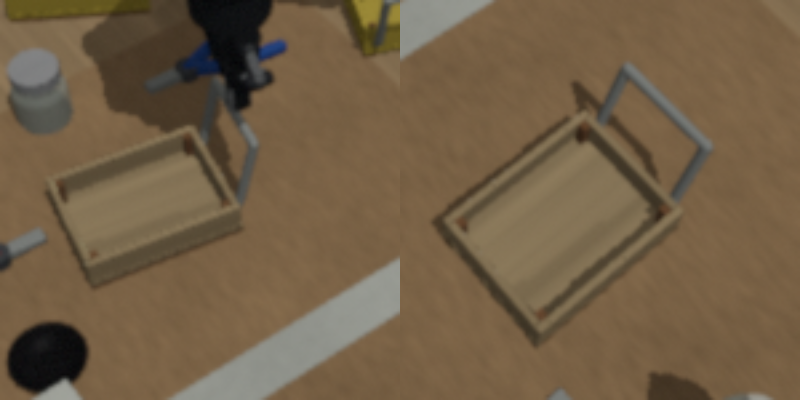

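The fingertips are over the right tray's bar, and the left tray is flat again. Now tipping the right tray.

Emit:
play_rows:
  deltas:
    - [0, 0, 0.006, 0, 0, 0, 1]
    - [-0.018, 0, 0.011, 0, 0, 0, 1]
    - [-0.036, 0, 0.0176, 0, 0, 0, 1]
    - [-0.053, 0, 0.0256, 0, 0, 0, 1]
    - [-0.069, 0, 0.0352, 0, 0, 0, 1]
    - [-0.084, 0, 0.046, 0, 0, 0, 1]
    - [-0.0986, 0, 0.0582, 0, 0, 0, 1]
    - [-0.112, 0, 0.0716, 0, 0, 0, 1]
    - [-0.124, 0, 0.086, 0, 0, 0, 1]
    - [-0.124, 0, 0.086, 0, 0, 0, 1]

```text
clock: 10.0
position: [0.42, -0.2148, 0.0698]
tool_rot: [-3.141, 0.002, -0.192]
force: [-0.4, -0.1, 0.2]
grip_width: -0.0002
finger_force: 0.0
```

Emit:
play_rows:
  deltas:
    - [-0.0106, 0, 0.0156, 0, 0, 0, 1]
    - [-0.02, 0, 0.0318, 0, 0, 0, 1]
    - [-0.0278, 0, 0.049, 0, 0, 0, 1]
    - [-0.034, 0, 0.0666, 0, 0, 0, 1]
    - [-0.038, 0, 0.081, 0, 0, 0, 1]
    - [-0.04, 0, 0.092, 0, 0, 0, 1]
    - [-0.041, 0, 0.1, 0, 0, 0, 1]
    - [-0.041, 0, 0.104, 0, 0, 0, 1]
    - [-0.041, 0, 0.104, 0, 0, 0, 1]
    - [-0.041, 0, 0.104, 0, 0, 0, 1]

```text
clock: 11.0
position: [0.4013, -0.2112, 0.0189]
tool_rot: [3.142, -0.0, -0.192]
force: [0.7, 0.6, 0.3]
grip_width: 0.0001
finger_force: 0.0
```

```bash
python3 - <<'E'
from h import *
s=observe();print(s["position"],s["force"])
a=grab_frame("scene")[:,:,::-1]
cv2.imwrite("pics/s7.png",cv2.resize(a[150:290,210:350],(560,560)))
E
```

```text
[ 0.40129755 -0.21119038  0.01893972] [0.7006111  0.64157499 0.33730876]
```

View pics/s7.png

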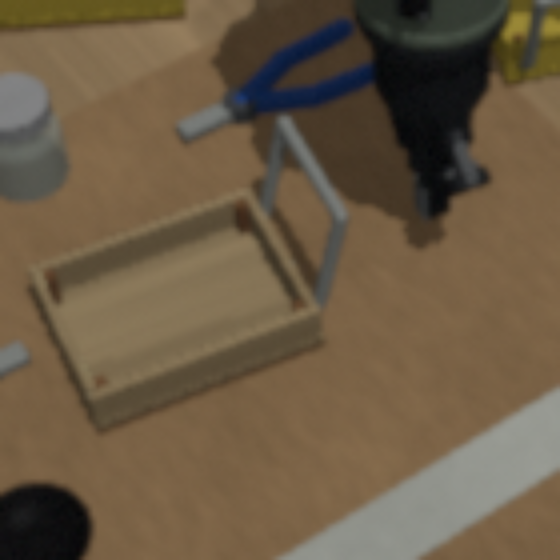

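The fingertips slid off the near side and the right tray stayed flat. I'll re-measure its bar from the scene view, with bar ends at crop (283,122) and (343,213), full image (280.8,180.5) and (295.8,203.3).

```bash
python3 - <<'E'
from h import *
c=get_calibration("scene");t=get_calibration("top")
for z in(.105,.110): print(z,[onz(c,p,z).round(4) for p in((280.8,180.5),(295.8,203.3))])
for p in((369.3,234),(408.8,241.8)): print(onz(t,p,.108))
# same for left tray bar in s1.png (crop x4 from 280,240): (463,218),(588,338)
print([onz(c,(280+a/4,240+b/4),.108).round(4) for a,b in((463,218),(588,338))])
a=grab_frame("top")[:,:,::-1];h=cv2.cvtColor(a,cv2.COLOR_BGR2HSV)
m=np.zeros(a.shape[:2],np.uint8);m[225:252,355:425]=cv2.inRange(h,(0,0,100),(180,45,255))[225:252,355:425]
k=max(cv2.findContours(m,0,2)[0],key=cv2.contourArea);r=cv2.minAreaRect(k);print(r,onz(t,r[0],.105))
E
```

```text
0.105 [array([ 0.4764, -0.2708]), array([ 0.4906, -0.1833])]
0.11 [array([ 0.4788, -0.2667]), array([ 0.4929, -0.1797])]
[ 0.49368286 -0.18015686]
[ 0.47477564 -0.27485563]
[array([0.4699, 0.1643]), array([0.4665, 0.2572])]
((388.57196044921875, 237.10400390625), (39.980899810791016, 3.577709197998047), 10.30484676361084) [ 0.48641632 -0.22677863]
```

Emit:
play_rows:
  deltas:
    - [0, 0, -0.1, 0, 0, 0, 1]
    - [0, 0, -0.2, 0, 0, 0, 1]
    - [0, 0, -0.216, 0, 0, 0, 1]
    - [0, 0, -0.216, 0, 0, 0, 1]
    - [0.1, 0, -0.216, 0, 0, 0, 1]
    - [0.175, 0, -0.216, 0, 0, 0, 1]
    - [0.175, 0, -0.216, 0, 0, 0, 1]
    - [0.175, 0, -0.2, 0, 0, 0, 1]
    - [0.175, 0, -0.186, 0, 0, 0, 1]
    - [0.175, 0, -0.186, 0, 0, 0, 1]

```text
clock: 12.1
position: [0.4856, -0.2276, 0.1104]
tool_rot: [-3.141, 0.002, -0.192]
force: [0.2, -0.7, 0.3]
grip_width: -0.0002
finger_force: 0.0
```

Emit:
play_rows:
  deltas:
    - [0.004, 0, 0.003, 0, 0, 0, 1]
    - [0.004, 0, 0.006, 0, 0, 0, 1]
    - [0.004, 0, 0.008, 0, 0, 0, 1]
    - [0.004, 0, 0.008, 0, 0, 0, 1]

```text
clock: 12.5
position: [0.4877, -0.2282, 0.1092]
tool_rot: [3.141, 0.001, -0.192]
force: [-17.6, 7.0, 48.0]
grip_width: 0.0003
finger_force: 23.5
```

Emit:
play_rows:
  deltas:
    - [-0.009, 0, -0.001, 0, 0, 0, 1]
    - [-0.018, 0, 0.0, 0, 0, 0, 1]
    - [-0.036, 0, 0.0055, 0, 0, 0, 1]
    - [-0.053, 0, 0.013, 0, 0, 0, 1]
    - [-0.069, 0, 0.0225, 0, 0, 0, 1]

```text
clock: 13.0
position: [0.4538, -0.2215, 0.0961]
tool_rot: [3.142, 0.001, -0.192]
force: [-3.0, -0.3, 9.4]
grip_width: -0.0
finger_force: 4.4
```

Emit:
play_rows:
  deltas:
    - [-0.0154, 0, 0.0108, 0, 0, 0, 1]
    - [-0.0296, 0, 0.023, 0, 0, 0, 1]
    - [-0.043, 0, 0.0364, 0, 0, 0, 1]
    - [-0.055, 0, 0.0508, 0, 0, 0, 1]
    - [-0.0654, 0, 0.0664, 0, 0, 0, 1]
    - [-0.0748, 0, 0.0826, 0, 0, 0, 1]
    - [-0.0826, 0, 0.0998, 0, 0, 0, 1]
    - [-0.0888, 0, 0.1174, 0, 0, 0, 1]
    - [-0.0928, 0, 0.132, 0, 0, 0, 1]
    - [-0.095, 0, 0.143, 0, 0, 0, 1]

```text
clock: 14.0
position: [0.4083, -0.2125, 0.0243]
tool_rot: [-3.141, 0.0, -0.192]
force: [-0.4, -0.1, 1.5]
grip_width: -0.0001
finger_force: 0.4
```

Emit:
play_rows:
  deltas:
    - [0, 0, 0.004, 0, 0, 0, 1]
    - [-0.001, 0, 0.01, 0, 0, 0, 1]
    - [-0.001, 0, 0.01, 0, 0, 0, 1]
    - [-0.001, 0, 0.01, 0, 0, 0, 1]

```text
clock: 14.4
position: [0.4082, -0.2125, 0.0202]
tool_rot: [3.142, -0.0, -0.192]
force: [0.3, 0.6, 0.6]
grip_width: 0.0001
finger_force: 0.3
```

```bash
python3 - <<'E'
from h import *
s=observe();print(s["position"],s["force"],s["finger_force"])
a=grab_frame("scene")[:,:,::-1];cv2.imwrite("pics/s8full.png",a)
b=cv2.imread("pics/t5.png");d=cv2.absdiff(a,b).max(2)>25
d[:,330:]=0;print("changed px near tray",d[190:260,215:300].sum())
h=cv2.cvtColor(np.ascontiguousarray(a[190:260,215:265]),cv2.COLOR_BGR2HSV)
print("px at old far end (225,225),(235,245):",a[225,225],b[225,225],a[243,238],b[243,238])
E
```

```text
[ 0.40823591 -0.21251844  0.02017826] [0.34687593 0.60430155 0.56967159] 0.28354890178889036
changed px near tray 1904
px at old far end (225,225),(235,245): [ 70  98 123] [ 66  91 109] [ 70  98 121] [ 79 106 122]
```

Emit:
play_rows:
  deltas:
    - [0.0018, 0, -0.0144, 0, 0, 0, 1]
    - [0.0074, 0, -0.0364, 0, 0, 0, 1]
    - [0.0136, 0, -0.054, 0, 0, 0, 1]
    - [0.0214, 0, -0.0712, 0, 0, 0, 1]
    - [0.0308, 0, -0.0874, 0, 0, 0, 1]
    - [0.0414, 0, -0.103, 0, 0, 0, 1]
    - [0.0534, 0, -0.1174, 0, 0, 0, 1]
    - [0.0666, 0, -0.131, 0, 0, 0, 1]
    - [0.081, 0, -0.143, 0, 0, 0, 1]
    - [0.096, 0, -0.154, 0, 0, 0, 1]

```text
clock: 15.45
position: [0.4558, -0.2217, 0.0975]
tool_rot: [-3.142, -0.0, -0.192]
force: [1.4, 0.2, 2.2]
grip_width: 0.0001
finger_force: 0.8
```

Emit:
play_rows:
  deltas:
    - [0.0162, 0, -0.0096, 0, 0, 0, 1]
    - [0.0332, 0, -0.0176, 0, 0, 0, 1]
    - [0.0508, 0, -0.0242, 0, 0, 0, 1]
    - [0.069, 0, -0.0292, 0, 0, 0, 1]
    - [0.069, 0, -0.0292, 0, 0, 0, 1]
    - [0.06, 0, -0.1, 0, 0, 0, 1]
    - [0.06, 0, -0.2, 0, 0, 0, 1]
    - [0.06, 0, -0.26, 0, 0, 0, 1]
    - [0.06, 0, -0.26, 0, 0, 0, 1]

```text
clock: 16.35
position: [0.4856, -0.228, 0.2306]
tool_rot: [3.141, -0.005, -0.192]
force: [0.8, -0.5, 0.1]
grip_width: -0.0002
finger_force: 0.0
```

```bash
python3 - <<'E'
from h import *
s=observe();print(s["position"],s["tool_rot"],s["force"])
a=grab_frame("scene")[:,:,::-1];b=cv2.imread("pics/t5.png");s0=cv2.imread("pics/scene0.png")
print("right tray diff vs before:",(cv2.absdiff(a,b).max(2)>25)[190:260,215:275].sum(),(cv2.absdiff(a,s0).max(2)>25)[190:260,215:275].sum())
# left tray rim corners in scene: match displacement vs start by template
for n,(x,y,w,h) in dict(L=(325,310,95,85),R=(215,195,70,60)).items():
    r=cv2.matchTemplate(a,s0[y:y+h,x:x+w],cv2.TM_CCOEFF_NORMED);_,v,_,p=cv2.minMaxLoc(r);print(n,v,p[0]-x,p[1]-y)
t=grab_frame("top")[:,:,::-1];t0=cv2.imread("pics/top0.png");cv2.imwrite("pics/t8.png",t)
for n,(x,y,w,h) in dict(L=(180,165,65,85),R=(355,155,75,90)).items():
    r=cv2.matchTemplate(t,t0[y:y+h,x:x+w],cv2.TM_CCOEFF_NORMED);_,v,_,p=cv2.minMaxLoc(r);print(n,v,p[0]-x,p[1]-y)
E
```

```text
[ 0.48564904 -0.22796942  0.23064515] [ 3.14059476 -0.00499755 -0.19204223] [ 0.79097857 -0.49771986  0.09602151]
right tray diff vs before: 113 112
L 0.970815122127533 0 0
R 0.965950071811676 -1 0
L 0.92729651927948 0 -1
R 0.40187492966651917 -178 5
```

```bash
python3 - <<'E'
from h import *
t=get_calibration("top");c=get_calibration("scene")
print("bottle cap z.165",onz(t,(116,188),.165),"scene cap",onz(c,(442,424),.165),"base scene",onz(c,(433,450),.0),"torch",onz(t,(230,134),.01))
print(onz(c,(288,398),.01))
print(tomove([.53,0,.24],1.571),tomove([.572,.312,.24],1.571))
E
```

```text
bottle cap z.165 [0.59575863 0.41054418] scene cap [0.60800774 0.41895752] base scene [0.60053244 0.4368498 ] torch [0.7652804  0.17151164]
[0.77352763 0.17692327]
[ 3.200e-03 -4.638e-01 -2.590e-02  1.000e-04  0.000e+00 -8.417e-01] [-3.3400e-02 -1.0924e+00 -2.6000e-02  1.0000e-04  0.0000e+00 -8.4170e-01]
```

Emit:
play_rows:
  deltas:
    - [0.003, -0.46, -0.026, 0, 0, -0.6, 0]
    - [0.003, -0.46, -0.026, 0, 0, -0.6, 0]
    - [0.003, -0.46, -0.026, 0, 0, -0.6, 0]
    - [0.003, -0.46, -0.026, 0, 0, -0.6, 0]
    - [0.003, -0.46, -0.026, 0, 0, -0.6, 0]
    - [0.003, -0.46, -0.026, 0, 0, -0.6, 0]
    - [0.003, -0.46, -0.026, 0, 0, -0.6, 0]
    - [0.003, -0.46, -0.026, 0, 0, -0.6, 0]
    - [0.003, -0.46, -0.026, 0, 0, -0.6, 0]
    - [0.003, -0.46, -0.026, 0, 0, -0.6, 0]

```text
clock: 17.45
position: [0.5291, -0.002, 0.2385]
tool_rot: [-3.139, 0.001, 1.066]
force: [0.4, -0.7, 0.0]
grip_width: 0.0856
finger_force: 0.0
```

```bash
python3 - <<'E'
from h import *
s=observe();print(s["position"],s["tool_rot"],s["qpos"])
print(tomove([.572,.302,.24],1.571))
E
```

```text
[ 0.52906265 -0.00200479  0.23854179] [-3.13901283e+00  9.77124429e-04  1.06585885e+00] [ 0.24029959  0.3916062  -0.45599744  1.82467529  0.20350289  0.97426185
 -0.80612712]
[ 5.737e-01 -2.190e-01 -2.900e-03 -1.300e-03  1.000e-04 -2.412e-01]
```

Emit:
play_rows:
  deltas:
    - [0.574, -0.219, 0, 0, 0, -0.241, 0]
    - [0.574, -0.219, 0, 0, 0, -0.241, 0]
    - [0.574, -0.219, 0, 0, 0, -0.241, 0]
    - [0.574, -0.219, 0, 0, 0, -0.241, 0]
    - [0.574, -0.219, 0, 0, 0, -0.241, 0]
    - [0.574, -0.219, 0, 0, 0, -0.241, 0]
    - [0.574, -0.219, 0, 0, 0, -0.241, 0]
    - [0.574, -0.219, 0, 0, 0, -0.241, 0]
    - [0.574, -0.219, 0, 0, 0, -0.241, 0]

```text
clock: 18.35
position: [0.573, 0.301, 0.2392]
tool_rot: [-3.141, 0.001, 1.568]
force: [0.4, -0.1, 0.3]
grip_width: 0.0851
finger_force: 0.0
```

```bash
python3 - <<'E'
from h import *
s=observe();print(s["position"],s["tool_rot"],s["grip_width"])
print(tomove([.572,.302,.008],1.565))
E
```

```text
[0.57301891 0.30097797 0.23919141] [-3.14057280e+00  1.36919301e-03  1.56799819e+00] 0.08511650423477274
[ 0.0027 -0.0016  0.4624 -0.0005  0.0007  0.0014]
```

Emit:
play_rows:
  deltas:
    - [0.0027, 0, 0.09, 0, 0, 0, 0]
    - [0.0027, 0, 0.18, 0, 0, 0, 0]
    - [0.0027, 0, 0.27, 0, 0, 0, 0]
    - [0.0027, 0, 0.35, 0, 0, 0, 0]
    - [0.0027, 0, 0.42, 0, 0, 0, 0]
    - [0.0027, 0, 0.455, 0, 0, 0, 0]
    - [0.0027, 0, 0.46, 0, 0, 0, 0]
    - [0.0027, 0, 0.46, 0, 0, 0, 0]

```text
clock: 19.15
position: [0.5737, 0.3033, 0.011]
tool_rot: [3.141, -0.0, 1.569]
force: [-0.6, 0.1, 0.2]
grip_width: 0.0853
finger_force: 0.0
```

Emit:
play_rows:
  deltas:
    - [-0.02, 0, 0, 0, 0, 0, 0]
    - [-0.04, 0, 0, 0, 0, 0, 0]
    - [-0.06, 0, 0, 0, 0, 0, 0]
    - [-0.08, 0, 0, 0, 0, 0, 0]
    - [-0.1, 0, 0, 0, 0, 0, 0]
    - [-0.12, 0, 0, 0, 0, 0, 0]
    - [-0.14, 0, 0, 0, 0, 0, 0]
    - [-0.16, 0, 0, 0, 0, 0, 0]
    - [-0.18, 0, 0, 0, 0, 0, 0]
    - [-0.2, 0, 0, 0, 0, 0, 0]

```text
clock: 20.15
position: [0.573, 0.2028, 0.01]
tool_rot: [-3.142, -0.0, 1.57]
force: [-0.3, 1.8, 1.5]
grip_width: 0.0858
finger_force: 1.0
```

Emit:
play_rows:
  deltas:
    - [-0.02, 0, 0, 0, 0, 0, 0]
    - [-0.04, 0, 0, 0, 0, 0, 0]
    - [-0.06, 0, 0, 0, 0, 0, 0]
    - [-0.08, 0, 0, 0, 0, 0, 0]
    - [-0.1, 0, 0, 0, 0, 0, 0]
    - [-0.12, 0, 0, 0, 0, 0, 0]
    - [-0.14, 0, 0, 0, 0, 0, 0]
    - [-0.16, 0, 0, 0, 0, 0, 0]
    - [-0.18, 0, 0, 0, 0, 0, 0]
    - [-0.2, 0, 0, 0, 0, 0, 0]

```text
clock: 21.15
position: [0.5729, 0.1028, 0.0101]
tool_rot: [-3.142, 0.0, 1.57]
force: [0.2, 2.0, 0.2]
grip_width: 0.0855
finger_force: 0.7
```

Emit:
play_rows:
  deltas:
    - [-0.02, 0, 0, 0, 0, 0, 0]
    - [-0.04, 0, 0, 0, 0, 0, 0]
    - [-0.06, 0, 0, 0, 0, 0, 0]
    - [-0.07, 0, 0, 0, 0, 0, 0]
    - [-0.08, 0, 0, 0, 0, 0, 0]
    - [-0.08, 0, 0, 0, 0, 0, 0]

```text
clock: 21.75
position: [0.5728, 0.0629, 0.01]
tool_rot: [-3.141, 0.0, 1.569]
force: [-0.1, -0.6, 0.2]
grip_width: 0.0851
finger_force: 0.0
```

```bash
python3 - <<'E'
from h import *
s=observe();print(s["position"],s["tool_rot"],s["force"])
a=grab_frame("scene")[:,:,::-1];cv2.imwrite("pics/s9.png",cv2.resize(a[130:430,180:480],(600,600)))
E
```

```text
[0.57283046 0.06288452 0.00999693] [-3.14139408e+00  3.31579430e-04  1.56904651e+00] [-0.06384629 -0.60148145  0.24020111]
```

View pics/s9.png

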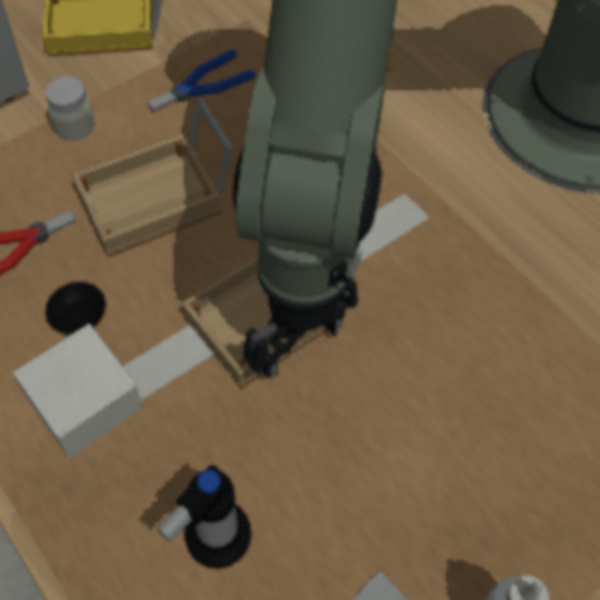

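The far rim corners of the tray show at crop (183,303) and (240,370), full image (271.5,281.5) and (300,315). Everything else stands undisturbed.

```bash
python3 - <<'E'
from h import *
c=get_calibration("scene")
A,B=onz(c,(271.5,281.5),.04),onz(c,(300,315),.04);print(A,B,np.linalg.norm(A-B),(A+B)/2,"yaw",np.degrees(np.arctan2(-(B-A)[0],(B-A)[1])))
E
```

```text
[ 0.6499495  -0.06532778] [0.64771493 0.04809652] 0.113446311589684 [ 0.64883221 -0.00861563] yaw 1.1286356024350694
```

Emit:
play_rows:
  deltas:
    - [-0.01, 0, 0, 0, 0, 0, 0]
    - [-0.02, 0, 0, 0, 0, 0, 0]
    - [-0.03, 0, 0, 0, 0, 0, 0]
    - [-0.038, 0, 0, 0, 0, 0, 0]
    - [-0.04, 0, 0, 0, 0, 0, 0]
    - [-0.04, 0, 0, 0, 0, 0, 0]

```text
clock: 22.4
position: [0.5728, 0.0432, 0.01]
tool_rot: [-3.141, 0.0, 1.569]
force: [-0.2, -0.8, 0.8]
grip_width: 0.0854
finger_force: 0.0
```

Emit:
play_rows:
  deltas:
    - [0.04, 0, 0, 0, 0, 0, 0]
    - [0.1, 0, 0, 0, 0, 0, 0]
    - [0.15, 0, -0.08, 0, 0, 0, 0]
    - [0.2, 0, -0.18, 0, 0, 0, 0]
    - [0.28, 0, -0.28, 0, 0, 0, 0]
    - [0.38, 0, -0.38, 0, 0, 0, 0]
    - [0.48, 0, -0.44, 0, 0, 0, 0]
    - [0.55, 0, -0.44, 0, 0, 0, 0]
    - [0.55, 0, -0.44, 0, 0, 0, 0]

```text
clock: 23.3
position: [0.5724, 0.3227, 0.2322]
tool_rot: [3.14, -0.002, 1.572]
force: [-0.0, -0.5, -0.1]
grip_width: 0.0856
finger_force: 0.0
```

```bash
python3 - <<'E'
from h import *
s=observe();print(s["position"],s["force"])
t=get_calibration("top");im=grab_frame("top")[:,:,::-1].copy();cv2.imwrite("pics/t10.png",im);sc=grab_frame("scene")[:,:,::-1].copy();cv2.imwrite("pics/s10.png",sc)
t0=cv2.imread("pics/top0.png");s0=cv2.imread("pics/scene0.png")
T=t0[165:250,182:242]
r=cv2.matchTemplate(im[:,260:360],T,cv2.TM_CCOEFF_NORMED);_,v,_,p=cv2.minMaxLoc(r);print("tray_a top match",v,p[0]+260-182,p[1]-165)
d=(p[0]+260-182,p[1]-165);print("centre",onz(t,(212.2+d[0],206+d[1]),.04),"orig",onz(t,(212.2,206),.04))
# rim extent along rows: bright-edge profile left/right of tray rows
for y in (185,200,215,228):
    row=im[y,265:355].astype(int);print(y,[int(265+i) for i in np.where(np.abs(np.diff(row.sum(1)))>60)[0]])
for n,i0,i1,(x,y,w,h) in (("Rtop",t0,im,(355,155,75,90)),("torch",t0,im,(212,92,35,55)),("Rsc",s0,sc,(215,185,85,70)),("bottle",s0,sc,(418,415,40,45)),("jar",t0,im,(448,180,35,30)),("dish",t0,im,(338,122,34,32)),("carton",t0,im,(292,92,46,44)),("pliers",t0,im,(428,235,35,70)),("cutters",t0,im,(390,85,35,80))):
    r=cv2.matchTemplate(i1,i0[y:y+h,x:x+w],cv2.TM_CCOEFF_NORMED);_,v,_,p=cv2.minMaxLoc(r);print(n,round(v,3),p[0]-x,p[1]-y)
E
```

```text
[0.5723755  0.32265388 0.23216977] [-0.03190087 -0.52888871 -0.05236935]
tray_a top match 0.43480780720710754 98 -104
centre [ 0.84120293 -0.03779654] orig [0.57159867 0.2096939 ]
185 [275, 285, 291, 326, 327, 329, 336]
200 [300, 326, 327, 329, 336]
215 [282, 317, 326, 327, 329, 336]
228 [327, 336]
Rtop 0.919 0 -1
torch 0.999 0 0
Rsc 0.976 -1 0
bottle 0.999 0 0
jar 0.999 0 0
dish 0.999 0 0
carton 1.0 0 0
pliers 0.914 0 0
cutters 0.999 0 0
```

Emit:
play_rows:
  deltas:
    - [0, 0, -0.15, 0, 0, 0, 0]
    - [0.1, -0.1, -0.25, 0, 0, 0, 0]
    - [0.3, 0.3, -0.25, 0, 0, 0, 0]
    - [0.3, 0.3, -0.25, 0, 0, 0, 0]
    - [0.3, 0.3, -0.25, 0, 0, 0, 0]
    - [0.3, 0.3, -0.25, 0, 0, 0, 0]
    - [0.3, 0.3, -0.25, 0, 0, 0, 0]
    - [0.3, 0.3, -0.25, 0, 0, 0, 0]

```text
clock: 24.2
position: [0.7215, 0.4657, 0.3542]
tool_rot: [3.142, 0.001, 1.569]
force: [-0.0, 0.4, 0.7]
grip_width: 0.0853
finger_force: 0.0
```

```bash
python3 - <<'E'
from h import *
s=observe();print(s["position"],s["force"])
t=get_calibration("top");im=grab_frame("top")[:,:,::-1].copy();cv2.imwrite("pics/t11.png",im)
t0=cv2.imread("pics/top0.png");print((cv2.absdiff(im,t0).max(2)>30)[165:255,260:350].sum())
# tray hides the tape: changed pixels give edges
for y in range(180,236,8):
    row=im[y,262:352].astype(int).sum(1);r0=t0[y,262:352].astype(int).sum(1)
    x=np.where(np.abs(row-r0)>50)[0]+262
    g=np.where(np.abs(np.diff(row))>55)[0]+262
    L,Rr=g[0],g[-1];print(y,g.tolist(),[onz(t,(e+.5,y),.04).round(3).tolist() for e in(L,Rr)])
T=t0[168:245,186:240]
r=cv2.matchTemplate(im[150:270,265:350],T,cv2.TM_CCOEFF_NORMED);_,v,_,p=cv2.minMaxLoc(r);q=(212.2+p[0]+265-186,206+p[1]+150-168);print(v,q,onz(t,q,.04))
sc=grab_frame("scene")[:,:,::-1].copy();cv2.imwrite("pics/s11.png",sc)
E
```

```text
[0.72146525 0.46571057 0.35415576] [-0.00077549  0.36031854  0.69882685]
5558
180 [282, 283, 285, 289, 294, 323, 324, 326, 327, 329, 336] [[0.638, 0.033], [0.638, -0.105]]
188 [291, 326, 327, 329, 336] [[0.618, 0.01], [0.617, -0.104]]
196 [296, 326, 327, 329, 336] [[0.597, -0.003], [0.597, -0.104]]
204 [301, 326, 327, 329, 336] [[0.577, -0.016], [0.576, -0.104]]
212 [282, 309, 326, 327, 329, 336] [[0.556, 0.032], [0.556, -0.104]]
220 [262, 312, 326, 327, 329, 336] [[0.536, 0.083], [0.536, -0.104]]
228 [268, 282, 316, 326, 327, 329, 336] [[0.516, 0.067], [0.515, -0.104]]
0.4727162718772888 (307.2, 206) [ 0.5714381  -0.03012138]
```

The tray's rim edges lie at px 282 and 329.5 over all rows. That puts its middle at about (0.572, -0.027), within 3 mm of the tape's middle line and parallel to it. The right tray has not moved and the arm is clear, so I'm handing in.

```bash
python3 -c "
from workcell import *
print(job_done())"
```

```text
the job is handed in; nothing more can be done
None
```

I tipped both trays and let each back down flat, left then right (the fingers slid off the right hoop once first). The left tray carries the stamp and now stands square on the tape, about 3 mm off its middle line; the right tray and everything else measured unmoved, and the job is handed in (no verdict returned).

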